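# Clamp a freshly glued strop in the ratchet press

### The job

A strop has just had its leather glued on and stands on edge in the wooden stand beside a bare blank: clamp the strop in the ratchet press. Lay it flat on the press bed, leather up, with the leather wholly and squarely under the platen and the bare end sticking straight out of the front, then pump the press lever until the platen holds it down with its two spring plungers squeezed about half-way - not just touching, and never driven solid. Bring the press down by its lever only, leave the bare blank in the stand, do not shove the other things about, and let go of everything.

Things in the scene. Friction and masses are not known exactly. Their poses are not given: they have to be found in the camera images.
- strop_center (a point): Centre of the strop: loose wooden board 235 x 44 x 12 mm, about 0.13 kg, with 4 mm brown leather on one face over the 120 mm at one end (16 mm thick there); the other end is bare and rounded, with a hanging hole. Point is half-way along and across, 8 mm above the wood face. x = along the board to the leather end, y = across, z = out of the leather face. Starts on edge (z level).
- strop_leather (a point): Point of the strop below the middle of its leather: 57.5 mm from strop_center towards the leather end, same axes. Belongs over the centre of the bed.
- bare_blank_center (a point): Centre of the bare blank: a loose board of the same outline without leather, 235 x 44 x 12 mm, on edge in the other slot of the stand. Same axes. It stays there (may shift less than 30 mm).
- stand: Fixed wooden stand, 190 x 190 mm; origin at its underside centre; x along its two slots, which lie 94 mm apart at y = +/-47 mm. Boards stand on edge, foot 20 mm and top edge 64 mm above the bench, between pairs of posts 49 mm high and 14 mm long at x = +/-72 mm; between the post pairs they are free on both sides down to the 10 mm base. Strop and blank may be in either slot.
- press: Fixed bench press; origin on the ram axis at the bench; x to the back, y to the left, so the front is -x. Base 150 mm wide, x -80 to +155; bed (see press_bed); column from x = +90 mm back; head z 146 to 262 mm, 100 mm wide, x +20 mm back; ram top up to z = 292; ram guides and lever reach forward to x = -45 mm above z = 146. Throat is open at front and both sides. The lever sticks out to the right (-y).
- press_bed (a point): Centre of the top of the steel bed, 36 mm above the bench, under the platen; bed 150 mm along x and 76 mm wide. Axes as the press. With the strop in place strop_leather lies at x = 0 +/-13 mm, y = 0 +/-11 mm, z = +8 mm, and strop_center 57.5 mm in front of that, x axes in line within 0.12 rad.
- press_ram: Toothed ram (its body carries the platen); origin on the ram axis, at bench height with the ram fully up and lower by as much as it has come down. Each full lever stroke lowers it one tooth, 8 mm; a holding pawl keeps it from rising. It starts 0 or 8 mm down. The robot must not press on ram or platen (4 N).
- press_platen_face (a point): Centre of the underside of the platen, a steel plate 140 (x) x 64 (y) x 12 mm, flat over the bed. 40 mm above the bed with the ram fully up, so 32 or 40 mm at the start; two bright spring plungers, 24 mm long when free, hang it from the ram.
- press_platen (a joint): Squeeze of the platen's spring plungers in m: 0 = hanging free, 0.024 = solid. With the strop below, it is 0 with the ram 24 mm down (just touching), 0.008 at 32 mm, 0.016 at 40 mm; with the lever held down it reads 2 to 3 mm more. Half-way means 0.005 to 0.0195; above 0.021 counts as driven solid. The plungers press with 9 N + 600 N/m.
- press_lever (a joint): Angle of the press lever in rad: 0 = level, + = handle down; stops at -0.125 and +0.125. One stroke = up to -0.10 or beyond (pawl drops in over the next tooth), then down to +0.10 or beyond (ram comes down one tooth). The lever stays about where it is left; needs 2 to 10 N at the handle.
- press_handle (a point): Middle of the lever's round wooden grip, 24 mm thick and 110 mm long, lying along the press y axis (from 55 mm to the left of this point to 55 mm to the right), about 200 mm above the bench and 258 mm to the right of the hinge. It swings up and down +/-32 mm. Free below and above.
- press_lever_hinge (a point): Hinge of the lever, in the swing plane of the grip, 200 mm above the bench, left of the ram. Its axis is the press x axis.
- rivet_tin: Flat round green tin, 65 mm wide, 30 mm high, loose, left of the press; origin at its underside centre. Leave it alone (less than 40 mm).
- beeswax: Block of beeswax, 32 x 46 x 18 mm, loose, in front of the stand; origin at its underside centre. Leave it alone (less than 40 mm).
- sanding_block: Brown sanding block, 38 x 70 x 28 mm, loose, lying below the press lever; origin at its underside centre. Leave it alone (less than 40 mm).

How it is judged (in metres and radians):
On the way:
1. the strop lies on the bed, leather up and under the platen, the platen still clear of it (x of strop_leather in the frame of press_bed between -0.013 and 0.013 m and y of strop_leather in the frame of press_bed between -0.011 and 0.011 m and z of strop_leather in the frame of press_bed between 0.003 and 0.013 m and x of strop_center in the frame of press_bed below -0.03 m and angle between the x axis of strop_leather and the x axis of press_bed, either way round below 0.12 rad and angle between strop_leather's own z axis and vertical below 0.1 rad and value of joint press_platen below 0.0015 m), for 0.2 s.
At the end, for the whole second after the job is handed in: The strop lies on the bed leather up (tilt under 0.1 rad), the middle of the leather over the bed centre within 13 mm along and 11 mm across, the bare end to the front in line with the press within 0.12 rad, and the platen bears on it with its spring plungers squeezed 5 to 19.5 mm (x of strop_leather in the frame of press_bed between -0.013 and 0.013 m and y of strop_leather in the frame of press_bed between -0.011 and 0.011 m and z of strop_leather in the frame of press_bed between 0.003 and 0.013 m and x of strop_center in the frame of press_bed below -0.03 m and angle between the x axis of strop_leather and the x axis of press_bed, either way round below 0.12 rad and angle between strop_leather's own z axis and vertical below 0.1 rad and value of joint press_platen between 0.005 and 0.0195 m); the robot touches nothing.
It fails at once if the ram or the platen is pushed by the robot instead of by the lever (contact force between press_ram and the fingers above 4 N or contact force between press_ram and the arm above 4 N).
It fails at once if the plungers are driven solid (value of joint press_platen above 0.021 m).
It fails at once if the bare blank is taken or knocked out of its place (distance of bare_blank_center from where it was at the start of the episode above 0.03 m).
It fails at once if a bystander is shoved about (distance of any of rivet_tin, beeswax, sanding_block from where it was at the start of the episode above 0.04 m).
It also fails if it takes over 70 s, if anything falls off the work surface, if the arm or the gripper's body presses on something with over 40 N, if the wrist force passes 120 N, or if a joint passes its speed limit or range.

### The arm

A 6-joint arm with a two-finger parallel gripper is mounted at the origin on a cart in front of the work surface, level with it; the furniture and walls round the work are solid. World frame = base frame: x ahead of the robot, y to its left, z up, the work surface at z = 0. Lengths are in m, angles in degrees, forces in N, time in s.
With the tool pointing down it reaches from about 0.325 to 0.775 m from the base axis. Payload 5.5 kg.
Tool frame: the origin (TCP) lies at the centre of the arm's flange, where the gripper is bolted on; the fingertips stand 182 mm ahead of it and the grasp point (between the pads) lies 163 mm ahead of it; z points along the fingers, y is the line along which they close (so a half turn about z gives the same grasp; the last joint's range is limited). The gripper opens to 88 mm and grips with 3 to 60 N. Pads are 20 mm wide; open, the fingers measure 115 mm over their backs; the gripper's body (75 mm by 178 mm) begins 61 mm behind the grasp point.
Start: joints at [71.522, 5.22, 70.514, -0, 104.267, -3.249], TCP at [0.158, 0.579, 0.405] pointing down, gripper open.
Joint ranges: [-164.24, 164.24], [-49.07, 125.15], [9.68, 141.18], [-86.29, 266.29], [3.28, 154.24], [-151.56, 151.56]. Speed limits (degrees/s): [147.25, 147.25, 172.46, 180, 180, 180].

### API

Orientations are given as [roll, pitch, yaw] about the fixed x, y, z axes, in that order (R = Rz(yaw) Ry(pitch) Rx(roll)).
In Python, from station import r gives the robot as it stands. The module is installed in compiled form; this text tells all that it offers. Calls block until the motion is done:
- r.reach(position, orientation): joint-space move of the TCP to a pose.
- r.servo_line(position, rotation=None, speed=0.15): straight line of the TCP; rotation=None keeps the orientation; speed is the mean speed in m/s.
- r.move_joints(angles): joint-space move.
- r.let_go() and r.grab(squeeze=None): open the fingers fully, or close them until they stop; squeeze is the grip in N (None keeps the last).
- r.wait(seconds).
- r.inverse_kinematics(position, orientation): joint angles nearest the present ones, or None.
- r.sense(): the state.
- r.snapshot(name): name is "scene" or "top" or "wrist"; returns a dict with "frame" (480x640x3 uint8, red, green, blue), "fx", "fy", "cx", "cy" (pixels), "dist_coeffs" ([k1, k2, p1, p2, k3] as OpenCV has them; the pictures are not rectified), "R" (3x3) and "t" (3): a world point X has camera coordinates R X + t. Camera axes: x right, y down, z forward; pixel columns grow to the right and rows downward; lengths in m; the calibration is good to about 2 mm. A picture is of the moment at which its call begins. There is no depth.
A pose or a line that the arm cannot do raises r.IKError and nothing moves.
- r.hand_in(): hands the job in; it is judged then, once.
The state is a dict: "clock": time; "joints": joint angles; "joint_vel": joint speeds; "joint_torque": joint torques, N m; "tcp_pos": TCP position; "orientation": TCP orientation; "contact_force": force on the tool from outside, world axes, zero at the start; "torque": the same for the moment, N m; "opening": finger opening in m; "gripper_force": force on a finger pad.
Only numpy, scipy, OpenCV 4.12 (cv2) and the standard library are available. Lean on these libraries where they do the work, as an engineer would, in place of code of your own. Each camera call takes 0.05 s, during which the arm holds its last target. There are 200 camera calls.

## Working session

There is one attempt and no reset: what is moved stays moved. The work goes in short steps, each a Python script; the robot and the scene stay as the last script left them, time stands still between calls to the robot, and variables do not carry over. Pictures are saved under pics/ and viewed, at most 10 in all, crops included, and the job is handed in when it is done.

```bash
mkdir -p pics
cat > h.py <<'E'
import numpy as np, cv2
from station import r
def K(s): return np.array([[s["fx"],0,s["cx"]],[0,s["fy"],s["cy"]],[0,0,1.]])
def snap(n,f=None):
    s=r.snapshot(n)
    if f: cv2.imwrite("pics/"+f,cv2.cvtColor(s["frame"],cv2.COLOR_RGB2BGR))
    return s
def ray(s,px):
    p=cv2.undistortPoints(np.array(px,float).reshape(-1,1,2),K(s),np.array(s["dist_coeffs"],float)).reshape(-1,2)
    R=np.array(s["R"]);t=np.array(s["t"])
    return -R.T@t, np.c_[p,np.ones(len(p))]@R
def onz(s,px,z):
    c,d=ray(s,px); return c+d*((z-c[2])/d[:,2])[:,None]
def proj(s,X):
    return cv2.projectPoints(np.array(X,float).reshape(-1,3),cv2.Rodrigues(np.array(s["R"]))[0],np.array(s["t"],float),K(s),np.array(s["dist_coeffs"],float))[0].reshape(-1,2)
E
python3 - <<'E'
from h import *
import pickle
for n in("scene","top"):
    s=snap(n,n+".png"); pickle.dump(s,open(n+".pkl","wb")); print(n,-np.array(s["R"]).T@s["t"],s["fx"],np.round(s["R"],2).tolist())
print(r.sense())
E
```

```text
scene [-0.12489476 -0.49441009  0.72479773] 440.9238601155613 [[0.56, -0.83, -0.01], [-0.51, -0.33, -0.79], [0.65, 0.45, -0.61]]
top [ 0.22479099 -0.05385981  1.39370765] 613.3140390517347 [[-0.05, -1.0, -0.0], [-0.97, 0.05, -0.23], [0.23, -0.01, -0.97]]
{'clock': 0.1, 'joints': array([ 7.15215708e+01,  5.26156474e+00,  7.05769321e+01, -1.12910490e-03,
        1.04266263e+02, -3.24858282e+00]), 'joint_vel': array([ 0.00952997, -0.1119369 , -0.18306672,  0.01908832,  0.04637508,
        0.01719193]), 'joint_torque': array([ 2.55728330e-03, -4.47854626e+01, -4.07573104e+01,  7.00175366e-02,
        2.83425953e-02, -1.26700734e-04]), 'tcp_pos': array([0.15763825, 0.57898435, 0.40357146]), 'orientation': array([-1.79895347e+02, -4.84349258e-03,  1.64769872e+02]), 'contact_force': array([-0.88706156,  0.27176221, -0.07814259]), 'torque': array([ 0.01404422,  0.01354698, -0.01428781]), 'gripper_force': 0.0, 'opening': 0.08794918150069332}
```

View pics/scene.png

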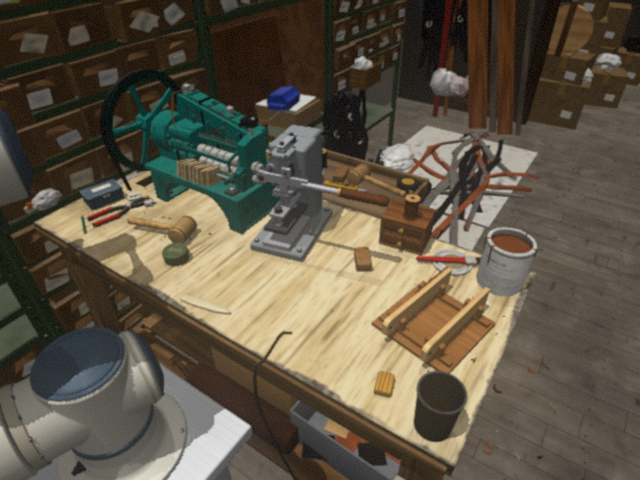

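View pics/top.png

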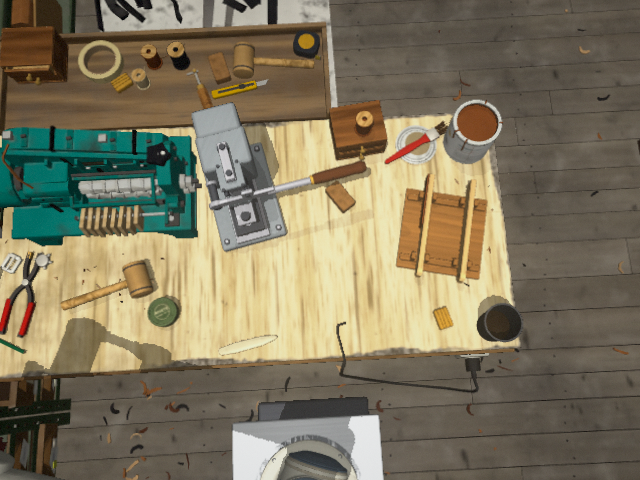

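The scene and top views both show the press at about (250,200) in the top view, its lever pointing right to the grip (340,173), and the stand at (442,232) with two boards. I'll zoom in on both.

Run:
```python
import cv2,numpy as np
t=cv2.imread("pics/top.png")
a=cv2.resize(t[165:290,385:505],None,fx=4,fy=4,interpolation=cv2.INTER_CUBIC)  #480x500
b=cv2.resize(t[130:260,190:290],None,fx=3.2,fy=3.846,interpolation=cv2.INTER_CUBIC)
cv2.imwrite("pics/c1.png",np.hstack([a,b[:500]]))
```

```text
(no output)
```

View pics/c1.png

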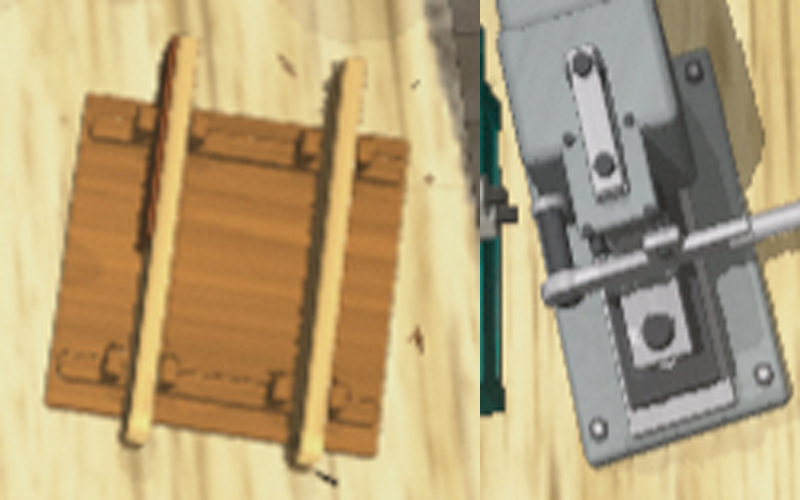

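The left board, crop (185,38) to (135,440), carries brown leather on its left side at the far end. So it is the strop, with the leather facing +y. Next I'll compute poses and look from the wrist.

Run:
```python
from h import *
import pickle
s=pickle.load(open("top.pkl","rb")); np.set_printoptions(precision=4,suppress=True)
A=lambda p:[(385+u/4,165+v/4) for u,v in p]
B=lambda p:[(190+(u-480)/3.2,130+v/3.846) for u,v in p]
S=onz(s,A([(185,38),(135,440)]),.064); print("strop ends",S,"yaw",np.degrees(np.arctan2(*(S[0]-S[1])[1::-1])),S.mean(0))
C=onz(s,A([(85,93),(410,140),(378,457),(47,403)]),.010); print("stand",C,C.mean(0))
P=onz(s,B([(592,467),(792,402),(705,50)]),.015); print("press base FL FR BR",P,np.linalg.norm(P[0]-P[1]),np.linalg.norm(P[1]-P[2]))
print("grip ends",onz(s,[(312,181),(366,166)],.2))
print("tin",onz(s,[(163,311)],.03),"wax",onz(s,[(443,318)],.018),"sand",onz(s,[(340,197)],.028),"drawers",onz(s,[(332,130),(330,158),(386,150)],.08))
print("bench front",onz(s,[(100,370),(400,350),(500,347)],0))
d=P[1]-P[2]; yaw=np.arctan2(-d[1],-d[0]); ex=np.array([np.cos(yaw),np.sin(yaw),0]); o=(P[0]+P[1])/2+.08*ex; print("press o",o,np.degrees(yaw))
# look above press front from the wrist
print(r.inverse_kinematics([o[0]-.1*ex[0],o[1]-.1*ex[1],.5],[180,0,np.degrees(yaw)]))
```

```text
strop ends [[ 0.6669 -0.3137  0.064 ]
 [ 0.4378 -0.2648  0.064 ]] yaw -12.04753742630703 [ 0.5524 -0.2893  0.064 ]
stand [[ 0.6543 -0.2625  0.01  ]
 [ 0.6148 -0.4493  0.01  ]
 [ 0.4294 -0.4098  0.01  ]
 [ 0.4705 -0.2252  0.01  ]] [ 0.5422 -0.3367  0.01  ]
press base FL FR BR [[0.5246 0.166  0.015 ]
 [0.5565 0.0214 0.015 ]
 [0.7849 0.0772 0.015 ]] 0.1481520041170013 0.23513652001915789
grip ends [[ 0.6215 -0.0432  0.2   ]
 [ 0.6476 -0.1555  0.2   ]]
tin [[0.3943 0.3024 0.03  ]] wax [[ 0.3458 -0.3171  0.018 ]] sand [[ 0.6361 -0.1047  0.028 ]] drawers [[ 0.7811 -0.0939  0.08  ]
 [ 0.7137 -0.0856  0.08  ]
 [ 0.7257 -0.2137  0.08  ]]
bench front [[ 0.2762  0.4466  0.    ]
 [ 0.2818 -0.218   0.    ]
 [ 0.277  -0.4401  0.    ]]
press o [0.6183 0.1127 0.015 ] 13.729311565031582
[  5.9984  -3.409   69.4545  -0.     113.9545  82.2691]
```

```bash
cat >> h.py <<'E'
from scipy.spatial.transform import Rotation as Ro
G=.163
def pose(p,yaw,th=0,flip=0):
    """TCP pose for grasp point p; strop x axis at yaw, tool tilted th deg about it"""
    ax=np.array([np.cos(np.radians(yaw)),np.sin(np.radians(yaw)),0])
    R=Ro.from_rotvec(ax*np.radians(th))*Ro.from_euler('xyz',[180,0,yaw+180*flip],degrees=True)
    return np.array(p)-G*R.as_matrix()[:,2], R.as_euler('xyz',degrees=True)
def ax(yaw): return np.array([np.cos(np.radians(yaw)),np.sin(np.radians(yaw)),0])
np.set_printoptions(precision=4,suppress=True)
E
python3 - <<'E'
from h import *
c=np.array([.5524,-.2893,0])-.022*ax(-12)
f=np.array([.46,-.07,0])-.022*ax(13)
for fl in(0,1):
    print(fl)
    for p,y,t in((c+[0,0,.043],-12,0),(c+[0,0,.2],-12,0),(f+[0,0,.2],13,0),(f+[0,0,.1],13,55),(f+[0,0,.033],13,45),(f+[0,0,.043],13,55),(f+[0,0,.05],13,60)):
        print(t,r.inverse_kinematics(*pose(p,y,t,fl)))
E
```

```text
0
0 [-31.4413   8.5593  87.1842  -0.      84.2564  70.5587]
0 [-31.4413   5.3305  74.6088  -0.     100.0607  70.5587]
0 [-14.0806 -19.2463  97.243   -0.     102.0033  62.9194]
55 [-37.3672  13.127   91.0334  36.3318 118.124   44.53  ]
45 [-35.0145  10.8813  96.1818  29.6725 107.1566  42.0114]
55 [-37.3672  17.1698  92.6722  34.7334 113.4987  40.8631]
60 [-38.2887  20.0958  91.061   37.3298 116.728   40.7694]
1
0 [ -31.4413    8.5593   87.1842    0.       84.2564 -109.4413]
0 [ -31.4413    5.3305   74.6088    0.      100.0607 -109.4413]
0 [ -14.0806  -19.2463   97.243     0.      102.0033 -117.0806]
55 [ -37.3672   13.127    91.0334   36.3318  118.124  -135.47  ]
45 [ -35.0145   10.8813   96.1818   29.6725  107.1566 -137.9886]
55 [ -37.3672   17.1698   92.6722   34.7334  113.4987 -139.1369]
60 [ -38.2887   20.0958   91.061    37.3298  116.728  -139.2306]
```

Run:
```python
from h import *
q=r.sense()["joints"]
r.reach([.14,.43,.56],[180,0,165]); 
c=np.array([.5524,-.2893,0])-.022*ax(-12)
j=r.inverse_kinematics(*pose([.36,-.2,.40],-12)); r.move_joints(j)
p,o=pose(c+[0,0,.16],-12); r.reach(p,o)
s=snap("wrist","w1.png"); print(proj(s,[[.5524,-.2893,.064],[.6669,-.3137,.064],[.4378,-.2648,.064]]))
print(r.sense()["clock"])
```

```text
[[313.3141 224.9027]
 [313.1899  43.0181]
 [313.326  365.7278]]
4.5667
```

View pics/w1.png

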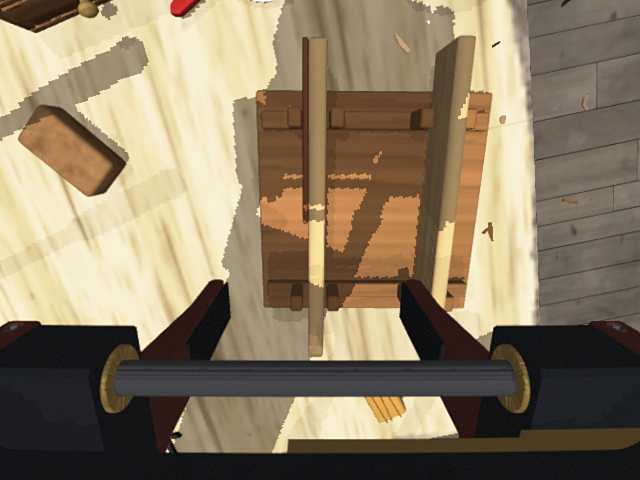

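The wrist view shows the strop top edge from (317,38) to (316,350), leather on its left. That is within a few mm of my estimate, so I'll grasp now and then tilt.

```bash
python3 - <<'E'
from h import *
s=snap("wrist"); E=onz(s,[(317.5,38),(315.5,348)],.064); print(E,np.linalg.norm(E[0]-E[1]))
d=E[0]-E[1]; yaw=np.degrees(np.arctan2(d[1],d[0])); m=E.mean(0); m[2]=0
m=m*.5+.5*np.array([.5524,-.2893,0]); print(yaw,m)
c=m-.022*ax(-12)
p,o=pose(c+[0,0,.058],-12); r.servo_line(p,o,speed=.1)
r.grab(30); q=r.sense(); print(q["opening"],q["gripper_force"],q["contact_force"])
p,o=pose(c+[0,0,.19],-12); r.servo_line(p,o,speed=.15)
q=r.sense(); print(q["opening"],q["contact_force"])
f=np.array([.46,-.07,0])-.022*ax(13)
r.reach(*pose(f+[0,0,.19],13))
r.reach(*pose(f+[0,0,.12],13,38))
s=snap("wrist","w2.png");snap("scene","s2.png"); q=r.sense(); print(q["opening"],q["clock"])
E
python3 -c "
import cv2,numpy as np
a=cv2.imread('pics/w2.png');b=cv2.imread('pics/s2.png')
cv2.imwrite('pics/m2.png',np.vstack([np.hstack([cv2.resize(a,(400,300)),cv2.resize(b[150:450,200:600],(400,300))])]))"
```

```text
[[ 0.6694 -0.3172  0.064 ]
 [ 0.4534 -0.27    0.064 ]] 0.2211002495583057
-12.304142996186913 [ 0.5569 -0.2915  0.    ]
0.012018345125384071 29.999513626098633 [0.6042 0.4128 0.1053]
0.011957828342660959 [-0.3496  0.3217 -2.9077]
0.011611943201135873 9.5333
```

View pics/m2.png

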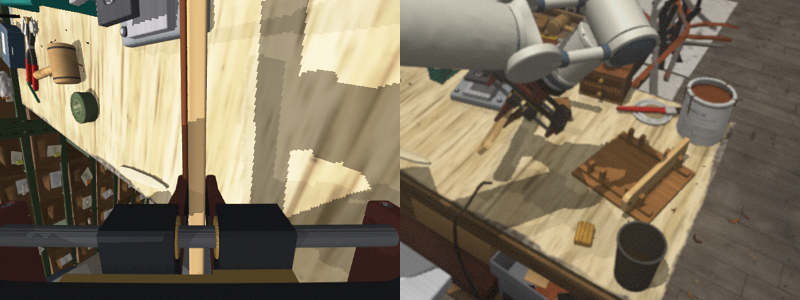

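The strop is held by its top edge (opening 11.6 mm) with the leather still on its left, and the blank is undisturbed. I'll lower it, release, and slide the hand out.

Run:
```python
from h import *
f=np.array([.46,-.07,0])-.022*ax(13)
p,o=pose(f+[0,0,.054],13,38); r.servo_line(p,o,speed=.12)
q=r.sense(); print(q["contact_force"])
r.let_go(); r.wait(.2); print(r.sense()["contact_force"])
lat=-ax(103)
r.servo_line(p+.06*lat+[0,0,.01],speed=.1)
r.servo_line(p+.10*lat+[0,0,.12],speed=.2)
r.reach(*pose([.36,-.09,.25],13))
s=snap("wrist","w3.png"); import pickle; pickle.dump(s,open("w3.pkl","wb")); print(r.sense()["clock"])
```

```text
[ 1.3159  0.3201 -1.2238]
[-0.078  -0.6421 -0.3173]
14.05
```

View pics/w3.png

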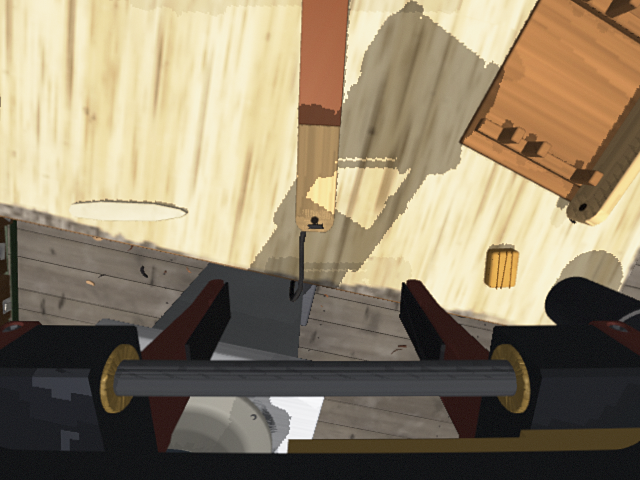

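The strop lies flat with the leather up. Its wood runs from (298,125)/(341,125) to its round end at (314,233), and the leather edge is at row 125. I'll measure it, regrasp across the bare end, and carry it to the front of the press.

Run:
```python
from h import *
import pickle
s=pickle.load(open("w3.pkl","rb"))
L=onz(s,[(304.5,5),(300,100)],.016);Rr=onz(s,[(348,5),(343,100)],.016)
W=onz(s,[(298.5,130),(297,205),(340,130),(335,205),(314.5,233)],.012)
print(L,Rr,W)
m=[(L[0]+Rr[0])/2,(L[1]+Rr[1])/2,(W[0]+W[2])/2,(W[1]+W[3])/2]
P=np.array(m)[:,:2]; k=np.polyfit(P[:,0],P[:,1],1); yaw=np.degrees(np.arctan(k[0])); print(yaw,P)
e=W[4]; le=onz(s,[(320,124)],.016)[0]; print("end",e,"leather edge",le,np.linalg.norm((le-e)[:2]),"should be .115")
a=ax(yaw); ctr=e[:2]*0
x=( (e+.1175*a)[0]+(le+.0025*a)[0])/2; c=np.array([x,np.polyval(k,x),0]); print("center",c)
np.save("strop.npy",[*c,yaw])
g=c-.082*a
for p,y in((g+[0,0,.02],yaw),):print(r.inverse_kinematics(*pose(p,y)))
```

```text
[[ 0.5571 -0.0345  0.016 ]
 [ 0.4733 -0.0485  0.016 ]] [[ 0.5664 -0.0748  0.016 ]
 [ 0.4831 -0.091   0.016 ]] [[ 0.4447 -0.053   0.012 ]
 [ 0.3668 -0.0683  0.012 ]
 [ 0.4545 -0.0954  0.012 ]
 [ 0.3763 -0.1094  0.012 ]
 [ 0.3399 -0.0944  0.012 ]]
10.151504420111896 [[ 0.5617 -0.0547]
 [ 0.4782 -0.0698]
 [ 0.4496 -0.0742]
 [ 0.3716 -0.0888]]
end [ 0.3399 -0.0944  0.012 ] leather edge [ 0.4554 -0.0736  0.016 ] 0.11727603017688999 should be .115
center [ 0.4567 -0.0734  0.    ]
[-18.2041 -26.1724 120.7593  -0.      85.4131  61.6444]
```

```bash
python3 - <<'E'
from h import *
v=np.load("strop.npy"); c=np.array([*v[:2],0]); yaw=v[3]
g=c-.080*ax(yaw)
r.reach(*pose(g+[0,0,.09],yaw)); p,o=pose(g+[0,0,.0205],yaw); r.servo_line(p,o,speed=.1)
r.grab(55); q=r.sense(); print(q["opening"],q["gripper_force"],q["contact_force"])
p[2]+=.1; r.servo_line(p,speed=.12)
Y=13.1; O=np.array([.618,.113,0]); ex=ax(Y); g=O-(.0575+.080+.135)*ex
r.reach(*pose(g+[0,0,.10],Y)); 
s=snap("wrist","w4.png"); import pickle; pickle.dump(s,open("w4.pkl","wb"));t=snap("scene","s4.png"); pickle.dump(t,open("s4.pkl","wb")); print(r.sense()["clock"],r.sense()["opening"])
B=[O+x*ex+y*ax(Y+90)+[0,0,.036] for x,y in((-.075,.038),(-.075,-.038),(0,.038),(0,-.038))]
print(proj(s,B),proj(t,B))
E
python3 -c "
import cv2,numpy as np
a=cv2.imread('pics/w4.png');b=cv2.imread('pics/s4.png')
cv2.imwrite('pics/m4.png',np.hstack([a[:480,80:560],cv2.resize(b[120:320,200:328],(307,480),interpolation=cv2.INTER_CUBIC)]))"
```

```text
0.04338492058443823 54.93935823440552 [-0.4434  0.7873  1.5573]
18.0417 0.04320830386014536
[[ 235.8418 -111.3532]
 [ 391.0185 -111.2155]
 [ 228.0999 -308.9791]
 [ 398.8805 -308.8614]] [[261.2505 242.3671]
 [288.2993 248.6325]
 [273.7216 226.44  ]
 [299.7336 232.1048]]
```

View pics/m4.png

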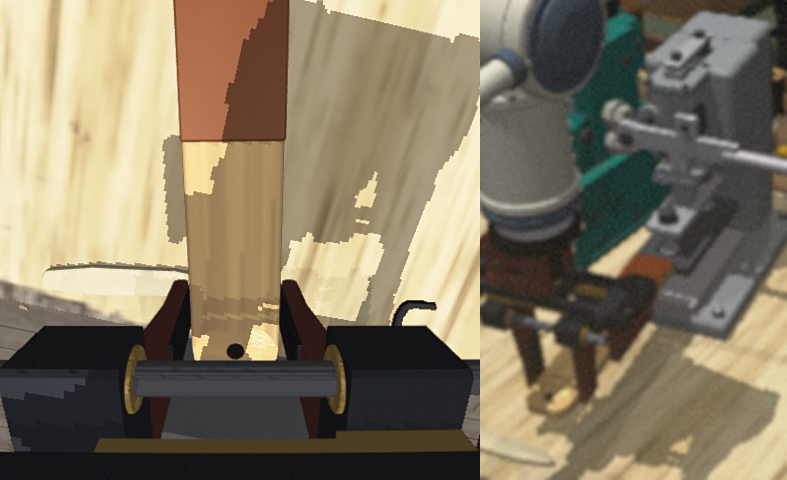

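The strop is held across the bare end (hole at 235,350 in the crop) and runs straight ahead. Next I check the press pose by overlaying its corner points on the clean first pictures, and I check the droop from the board's pixel widths.

Run:
```python
from h import *
import pickle
s=pickle.load(open("w4.pkl","rb"))
def at(u1,u2,v):
    c,d=ray(s,[(u1,v),(u2,v)]); k=.044/np.linalg.norm(d[0]-d[1]); return c+k*d.mean(0)
a,b=at(254.5,368.5,3),at(261.5,365,137); print(a,b,"dz/len",(a-b)[2],np.linalg.norm((a-b)[:2]),"yaw",np.degrees(np.arctan2(*(a-b)[1::-1])), "tcp",r.sense()["tcp_pos"])
print("lateral ctr at leather, z~.093:",onz(s,[(311.5,3),(313.2,137)],.0935))
Y=13.1; O=np.array([.618,.113,0]); ex=ax(Y); ey=ax(Y+90); out=[]
for n,(x0,y0,w,h) in(("scene",(240,180,90,90)),("top",(200,180,90,90))):
    s=pickle.load(open(n+".pkl","rb")); im=cv2.cvtColor(s["frame"],cv2.COLOR_RGB2BGR)
    z=cv2.resize(im[y0:y0+h,x0:x0+w],(400,400),interpolation=cv2.INTER_CUBIC)
    for x,y,zz,col in [(-.075,.038,.036,(0,0,255)),(-.075,-.038,.036,(0,0,255)),(.075,-.038,.036,(0,0,255)),(-.08,.075,.015,(255,0,0)),(-.08,-.075,.015,(255,0,0))]+[(-.07,y,.076,(0,200,0)) for y in(.032,-.032)]+[(-.07,y,.068,(0,255,255)) for y in(.032,-.032)]:
        p=proj(s,O+x*ex+y*ey+[0,0,zz])[0]; cv2.circle(z,tuple(int(v) for v in ((p-[x0,y0]+.5)*400/90)),2,col,-1)
    out.append(z)
cv2.imwrite("pics/o.png",np.hstack(out))
```

```text
[0.478  0.081  0.0904] [0.4298 0.0691 0.0897] dz/len 0.0007813207536734035 0.04969792655073862 yaw 13.878204837271287 tcp [0.3528 0.0505 0.2629]
lateral ctr at leather, z~.093: [[0.477  0.0807 0.0935]
 [0.4297 0.069  0.0935]]
```

View pics/o.png

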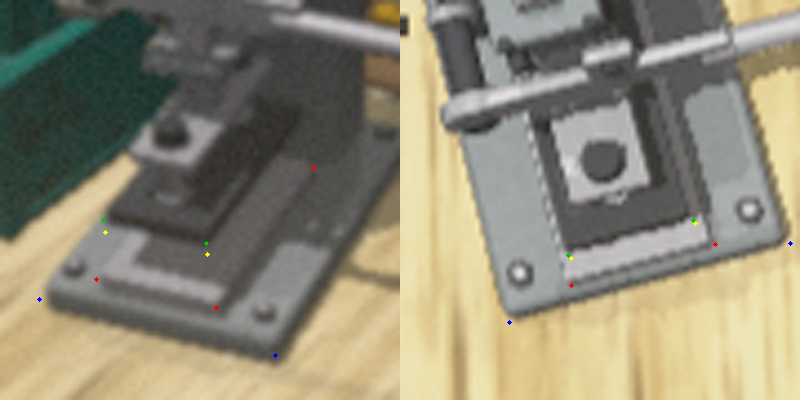

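The bed corners in both pictures sit about 3 mm further forward and 1.5 mm further left than predicted, so I correct the press origin. There is no droop (slope below 2%). Inserting now.

Run:
```python
from h import *
Y=13.1; O=np.array([.6215,.1145,0]); ex=ax(Y); g=O-(.0575+.080)*ex
P=lambda off,z: pose(g+off*ex+[0,0,z],Y)
r.servo_line(*P(-.135,.0635),speed=.1)
r.servo_line(*P(0,.0635),speed=.08); q=r.sense(); print(q["contact_force"],q["opening"])
r.servo_line(*P(0,.0568),speed=.03); q=r.sense(); print(q["contact_force"],q["opening"])
r.let_go(); r.wait(.3)
r.servo_line(P(0,.16)[0],speed=.15)
r.servo_line(P(-.10,.22)[0],speed=.25)
s=snap("wrist"); t=snap("scene"); print(r.sense()["clock"])
a=s["frame"][:,:,::-1]; b=t["frame"][:,:,::-1]
cv2.imwrite("pics/m5.png",np.hstack([cv2.resize(a[0:340,120:520],(470,400)),cv2.resize(b[170:270,240:322],(328,400),interpolation=cv2.INTER_CUBIC)]))
import pickle; pickle.dump(s,open("w5.pkl","wb"))
S=O-.0575*ex+[0,0,.048]
p=proj(s,[S-.1175*ex,O-.06*ex+[0,0,.052],O-.06*ex+.022*ax(Y+90)+[0,0,.052],O-.06*ex-.022*ax(Y+90)+[0,0,.052]]); print((p-[120,0])*[470/400,400/340])
```

```text
[-0.8646  0.0153 -0.828 ] 0.04348960130498132
[-0.5752  0.3365 -1.1156] 0.04341196394874157
23.4583
[[227.6204 189.6426]
 [227.3843  14.7582]
 [194.6802  14.832 ]
 [260.0948  14.7609]]
```

View pics/m5.png

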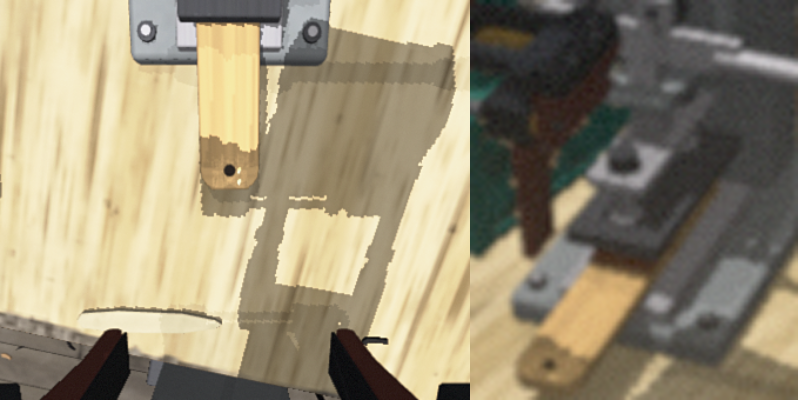

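The strop lies straight under the platen. Bed edges are at columns 176/283 and strop edges at 198/260, its end is on the predicted row 189, and there is a visible gap to the platen. Now I triangulate the lever grip and go above it.

Run:
```python
from h import *
import pickle
def tri(a,b):
    t=pickle.load(open("top.pkl","rb"));s=pickle.load(open("scene.pkl","rb"))
    c1,d1=ray(t,[a]);c2,d2=ray(s,[b]);d1=d1[0];d2=d2[0]
    k=np.linalg.lstsq(np.c_[d1,-d2],c2-c1,rcond=None)[0]; p,q=c1+k[0]*d1,c2+k[1]*d2
    return (p+q)/2,np.linalg.norm(p-q)
# wooden grip mask in both pictures near the lever
for n,(x0,y0,x1,y1) in(("top",(298,155,372,192)),("scene",(315,178,394,212))):
    f=pickle.load(open(n+".pkl","rb"))["frame"][y0:y1,x0:x1].astype(int)
    m=((f[...,0]-f[...,2]>35)&(f[...,0]<175)&(f[...,0]-f[...,1]>25)).astype(np.uint8)
    k,l,st,ce=cv2.connectedComponentsWithStats(m); i=1+st[1:,4].argmax(); ys,xs=np.where(l==i)
    pts=np.c_[xs+x0,ys+y0].astype(np.float32); bx=cv2.minAreaRect(pts); print(n,st[i],ce[i]+[x0,y0],bx)
    globals()[n]=bx[0]
print(tri(top,scene), tri((339,173.5),(362,195)))
Y=13.1
for y in(Y-90,Y+90):print(r.inverse_kinematics(*pose([.635,-.1,.2],y)),r.inverse_kinematics(*pose([.635,-.1,.235],y)))
```

```text
top [ 13   6  55  23 534] [338.7303 171.7865] ((337.4736328125, 171.9697723388672), (10.432853698730469, 56.78914260864258), 75.46554565429688)
scene [  9   2  64  23 419] [356.957  192.3007] ((355.3494873046875, 191.2274627685547), (65.54290008544922, 10.906933784484863), 11.689370155334473)
(array([ 0.6283, -0.0909,  0.2163]), np.float64(0.012189788488991146)) (array([ 0.6327, -0.0991,  0.2053]), np.float64(0.00017655007468554628))
None None
[-11.9813  11.6345  67.6938   0.     100.6717 -25.0813] [-11.9813  11.8882  63.8641   0.     104.2477 -25.0813]
```

Run:
```python
from h import *
import pickle
t=pickle.load(open("top.pkl","rb")); h=onz(t,[(338,172)],.205)[0]; print(h)
Y=13.1
r.reach(*pose([.48,-.03,.30],Y+90)); r.reach(*pose([h[0],h[1],.26],Y+90))
s=snap("wrist","w6.png")
p,o=pose(h,Y+90); r.servo_line(p,o,speed=.1); q=r.sense(); print("down",q["contact_force"])
f0=q["contact_force"]
r.grab(15); r.wait(.2); q=r.sense(); print("grip",q["opening"],q["gripper_force"],q["contact_force"]-f0,q["clock"])
```

```text
[ 0.6361 -0.0972  0.205 ]
down [ 0.6587 -0.6508  0.3538]
grip 0.02375606710414974 15.004274994134903 [11.6139  1.9705 -1.2255] 27.7
```

View pics/w6.png

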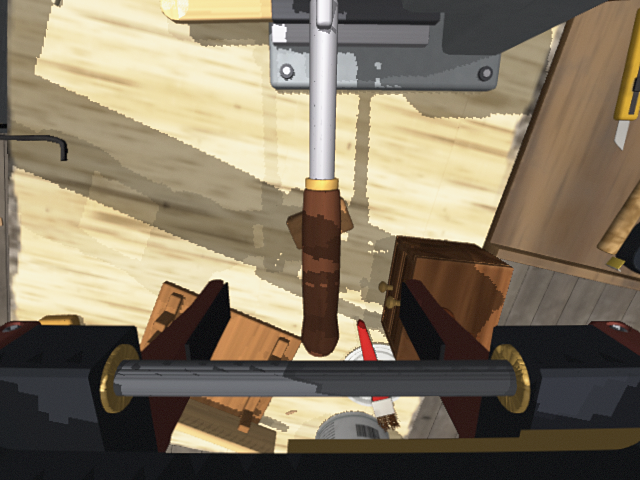

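The wrist view shows the grip running from (320,180) to (320,355), centred between the fingers, and it is now held at its full 24 mm. I'll find the upper stop by force first.

Run:
```python
from h import *
q=r.sense(); p0=q["tcp_pos"].copy(); f0=q["contact_force"].copy(); p=p0.copy(); print(p0,f0)
for i in range(20):
    p=p+[0,0,.004]; r.servo_line(p,speed=.05); q=r.sense(); f=q["contact_force"]
    print(round(p[2]-p0[2],3),round(q["tcp_pos"][2],4),f,round(q["opening"],4))
    if f[2]-f0[2]<-16 or i>15: break
print(q["clock"])
```

```text
[ 0.6377 -0.0966  0.3689] [12.2726  1.3197 -0.8717]
0.004 0.3736 [ 5.6964 -0.3993  0.1595] 0.0238
0.008 0.3774 [ 7.3048  0.2704 -0.6069] 0.0238
0.012 0.3814 [ 6.064   1.2361 -0.6734] 0.0234
0.016 0.3854 [6.8121 1.8184 0.3194] 0.0237
0.02 0.3894 [5.3556 2.0094 0.3423] 0.0239
0.024 0.3933 [ 4.8486  2.5875 -0.7989] 0.0241
0.028 0.3971 [5.8043 3.6005 0.0136] 0.0234
0.032 0.401 [ 5.2491  4.8584 -0.889 ] 0.0238
0.036 0.4045 [ 5.5144  5.8531 -1.7291] 0.0235
0.04 0.4058 [ 8.274   4.2117 -9.7131] 0.0237
0.044 0.4073 [  9.8467   3.8844 -16.5161] 0.0237
0.048 0.4099 [ 11.1027   3.1607 -19.2108] 0.0237
30.7
```

```bash
cat >> h.py <<'E'
def tostop(sgn,fast,lim):
    q=r.sense(); p=q["tcp_pos"].copy(); z0=p[2]
    p[2]+=sgn*fast; r.servo_line(p,speed=.1); log=[]
    for i in range(8):
        q=r.sense(); f=q["contact_force"]; log.append((round(q["tcp_pos"][2],4),round(f[2],1)))
        if -sgn*f[2]>lim: break
        p[2]+=sgn*.003; r.servo_line(p,speed=.05)
    print(sgn,round(z0,4),log,"open",round(q["opening"],4),q["clock"])
E
python3 - <<'E'
from h import *
r.grab(25)
tostop(-1,.056,13)
for n in("top","scene"):
    import pickle; s=snap(n,n+"_k1.png")
E
```

```text
-1 0.4099 [(np.float64(0.3542), np.float64(1.5)), (np.float64(0.3514), np.float64(2.8)), (np.float64(0.3483), np.float64(4.0)), (np.float64(0.3453), np.float64(3.1)), (np.float64(0.3428), np.float64(5.0)), (np.float64(0.3418), np.float64(10.2)), (np.float64(0.3409), np.float64(17.2))] open 0.0234 33.2
```

```bash
cat >> h.py <<'E'
import pickle
def track(note=""):
    for n,(u,v),w in(("scene",(279,212),8),("top",(246,215),8)):
        a=pickle.load(open(n+".pkl","rb"))["frame"]; b=r.snapshot(n)["frame"]
        T=cv2.resize(a[v-w:v+w,u-w:u+w],None,fx=4,fy=4,interpolation=cv2.INTER_CUBIC)
        S=cv2.resize(b[v-w-6:v+w+18,u-w-10:u+w+10],None,fx=4,fy=4,interpolation=cv2.INTER_CUBIC)
        m=cv2.matchTemplate(S,T,cv2.TM_CCOEFF_NORMED); _,sc,_,l=cv2.minMaxLoc(m); print(note,n,"shift",(l[0]/4-10,l[1]/4-6),"score",round(sc,2))
def ramshift():
    Y=13.1;O=np.array([.6215,.1145,0])
    for n in("scene","top"):
        s=pickle.load(open(n+".pkl","rb")); p=proj(s,[O-.02*ax(Y)+[0,0,z] for z in(.10,.092)]); print(n,"px per tooth",p[1]-p[0])
E
python3 - <<'E'
from h import *
ramshift(); track("after 1")
tostop(1,.055,12); tostop(-1,.057,13); track("after 2")
E
```

```text
scene px per tooth [0.1846 2.5986]
top px per tooth [0.4863 0.9942]
after 1 scene shift (0.0, 3.75) score 0.91
after 1 top shift (0.75, 1.5) score 0.98
1 0.3409 [(np.float64(0.3952), np.float64(-0.6)), (np.float64(0.3983), np.float64(-2.8)), (np.float64(0.402), np.float64(-1.6)), (np.float64(0.405), np.float64(-1.6)), (np.float64(0.4069), np.float64(-4.4)), (np.float64(0.4078), np.float64(-10.9)), (np.float64(0.4087), np.float64(-16.4))] open 0.0233 35.65
-1 0.4087 [(np.float64(0.3527), np.float64(4.5)), (np.float64(0.3501), np.float64(4.1)), (np.float64(0.3472), np.float64(5.3)), (np.float64(0.3443), np.float64(4.8)), (np.float64(0.3422), np.float64(8.5)), (np.float64(0.3412), np.float64(14.9))] open 0.0235 37.675
after 2 scene shift (0.25, 6.0) score 0.65
after 2 top shift (1.0, 2.25) score 0.98
```

Tracking shows one tooth per stroke (3.75 then 6.0 px, with the lever held down). Two more strokes follow.

Run:
```python
from h import *
for k in(3,4):
    tostop(1,.055,12); tostop(-1,.057,13); track("after %d"%k)
# bring lever back near level (not up to -0.10), release
p=r.sense()["tcp_pos"].copy(); p[2]+=.025; r.servo_line(p,speed=.1); track("relaxed")
```

```text
1 0.3412 [(np.float64(0.3956), np.float64(0.7)), (np.float64(0.3986), np.float64(-2.0)), (np.float64(0.4023), np.float64(-0.7)), (np.float64(0.4055), np.float64(-1.4)), (np.float64(0.4067), np.float64(-6.7)), (np.float64(0.4076), np.float64(-13.4))] open 0.0236 39.7667
-1 0.4076 [(np.float64(0.353), np.float64(5.3)), (np.float64(0.3504), np.float64(6.5)), (np.float64(0.3476), np.float64(6.8)), (np.float64(0.3446), np.float64(6.9)), (np.float64(0.3418), np.float64(7.4)), (np.float64(0.3408), np.float64(13.8))] open 0.0236 41.775
after 3 scene shift (1.0, 9.0) score 0.65
after 3 top shift (1.5, 3.25) score 0.97
1 0.3408 [(np.float64(0.3955), np.float64(-0.7)), (np.float64(0.3984), np.float64(-1.3)), (np.float64(0.4016), np.float64(-0.3)), (np.float64(0.4045), np.float64(-1.1)), (np.float64(0.406), np.float64(-5.4)), (np.float64(0.4068), np.float64(-11.3)), (np.float64(0.4077), np.float64(-18.0))] open 0.0235 44.125
-1 0.4077 [(np.float64(0.3524), np.float64(6.3)), (np.float64(0.3498), np.float64(7.8)), (np.float64(0.347), np.float64(8.6)), (np.float64(0.3441), np.float64(8.2)), (np.float64(0.3411), np.float64(8.4)), (np.float64(0.3402), np.float64(14.9))] open 0.0235 46.1583
after 4 scene shift (1.0, 11.5) score 0.68
after 4 top shift (1.75, 4.0) score 0.82
relaxed scene shift (1.0, 10.5) score 0.69
relaxed top shift (1.75, 3.75) score 0.97
```

Run:
```python
from h import *
r.let_go(); r.wait(.2); p=r.sense()["tcp_pos"].copy(); p[2]+=.10; r.servo_line(p,speed=.15)
r.reach(*pose([.40,-.15,.30],13.1)); 
s=snap("wrist")
# strop wood end in the top view: compare with expected end position
t=snap("top"); Y=13.1;O=np.array([.6215,.1145,0]); e=O-.175*ax(Y)+[0,0,.048]; u,v=proj(t,e)[0]
a=pickle.load(open("top.pkl","rb"))["frame"].astype(int); d=(np.abs(t["frame"].astype(int)-a).sum(2)>45).astype(np.uint8)
ys,xs=np.where(d[int(v)-35:int(v)+12,int(u)-25:int(u)+25]); print("expected end",u,v,"changed px max row",ys.max()+int(v)-35,"cols",xs.min()+int(u)-25,xs.max()+int(u)-25)
track("free"); q=r.sense(); print(q["contact_force"],q["clock"])
```

```text
expected end 264.3253960923946 278.6082984987764 changed px max row 286 cols 244 277
free scene shift (1.0, 10.5) score 0.69
free top shift (1.75, 3.75) score 0.97
[-0.5097 -0.7266 -0.6823] 50.3083
```

```bash
python3 -c "
from station import r
print(r.hand_in())"
```

```text
the job is handed in; nothing more can be done
None
```

I laid the strop on the press bed, leather up and in line with the press, pumped the lever four full strokes (about 32 mm of ram travel in the pictures) and let go. I handed the job in at about 50 s; no verdict came back, and the plunger squeeze (about 8 or 16 mm, depending on where the ram started) was inferred, not measured.

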